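# Hold a rock blank flush on the tilted vacuum stage

## Robot

A 7-joint arm with a two-finger parallel gripper is mounted at the origin on the work surface. World frame = base frame: x ahead of the robot, y to its left, z up, the work surface at z = 0. Lengths are in mm, angles in rad, forces in N, time in s.
With the tool pointing down it reaches from about 425 to 800 mm from the base axis. Payload 8.3 kg.
Tool frame: the origin (TCP) lies between the finger pads; the fingertips stand 8 mm ahead of it and the grasp point (between the pads) lies 11 mm behind it; z points along the fingers, y is the line along which they close (so a half turn about z gives the same grasp; the last joint's range is limited). The gripper opens to 85 mm and grips with 20 to 120 N. Pads are 22 mm wide; open, the fingers measure 114 mm over their backs; the gripper's body (76 mm by 85 mm) begins 54 mm behind the grasp point. The pads swing forward as they close: fully open they stand 13 mm farther back than shut.
Start: joints at [1.125, 0.383, 0.016, 1.37, -0.006, 1.388, -0.046], TCP at [233.484, -579.732, 239.279] pointing down, gripper open.
Joint ranges: [-2.95, 2.95], [-0.25, 2.06], [-1.52, 1.56], [0.18, 2.33], [-1.44, 4.58], [0.02, 2.06], [-3.01, 3.01]. Speed limits (rad/s): [2.39, 2.39, 3.01, 3.01, 3.14, 3.14, 3.14].

## Interface

Orientations are given as a rotation vector (axis times angle).
In Python, from bench import sensors, snapshot, ctrl, spotter gives the robot as it stands.
- The arm moves only by the tool step_arm, never from a script. Its argument "motion" is a list of rows, each a list of 4 numbers: the shift along the world's x, y, z in cm, then the turn about the world's z in rad. A call has 1 to 10 rows; each row shifts and turns the commanded pose from where the row before left it; what a row does not reach is not made up. A row lasts 1/10 s, in which the tool goes at most 50 mm and 8.59 degrees, less where a joint would pass 70% of its speed; a pose out of reach is approached as far as the arm can. A call with a gripper value outside its range is refused whole. "hand" is the finger opening in cm, from 0 to 8.54, set as the call begins (left out, the last holds). The fingers move at their own pace and stop on an object; "squeeze" is the grip in N (left out, the last holds). Time passes only in rows, so rows that do not move let the fingers close. It gives the time, the measured TCP pose, the force, the opening and the grip force at its end, in the units of the state.
- sensors.sense(): the state, without advancing time (a new reading comes with each control period).
- snapshot(name): name is "scene" or "top"; returns a dict with "frame" (384x512x3 uint8, blue, green, red), "camera_matrix" (3x3 intrinsics, pixels), "rvec" (rotation vector, rad) and "tvec" (3), from world to camera coordinates, as OpenCV has them. Camera axes: x right, y down, z forward; pixel columns grow to the right and rows downward; lengths in mm; the calibration is good to about 2 mm. A picture is of the moment at which its call begins. There is no depth.
- ctrl.hand_in(): hands the job in; it is judged then, once.
Trained networks look in a picture, given as the dict that the camera call returned (one of the last four; its "shot" number tells which), for a name from the list of things; names that differ only in an ending like _2 or _b are one class to them, and where a whole thing is asked for, a point or a joint stands for the part that bears it (a point fixed in the world has none). Each returns a list of dicts, best first, with "score" (0 to 1); they miss things now and then, are a little off and sometimes report something else, mostly with a low value. They report only what shows in the picture. A call takes as long as a camera call. They do not tell look-alikes from the thing itself.
- spotter.search_frame(picture, name): "xyz" ([x, y, z] in mm, in world coordinates, good to about 4 mm: the middle of the surface that is visible of it).
The state is a dict: "clock": time; "joint_pos": joint angles; "joint_vel": joint speeds; "effort": joint torques, N m; "tcp_pos": TCP position; "tool_rot": TCP orientation; "ft_force": force on the tool from outside, world axes, zero at the start; "moment": the same for the moment, N m; "gripper_width": finger opening in mm; "grasp_force": force on a finger pad.
Only numpy, scipy, OpenCV 4.12 (cv2) and the standard library are available. Lean on these libraries where they do the work, as an engineer would, in place of code of your own. Each camera call takes 0.05 s, during which the arm holds its last target. There are 200 camera calls.

## Task

Get the pink granite blank ready for the vacuum: drop the two brass-headed stop pins, one after the other, into the two bores along the low edge of the tilting stage until their heads sit on the face, and let go of them. Then lay the blank glass side down on the sloped face, centred over the vacuum groove with one long glass edge up against both pins, and finish still gripping it and pressing it gently but firmly flush against the face (about 10 N; never hard, the glass would crack), because the pump is switched on only afterwards. Do not shift the stage's tilt setting, and leave the other things on the bench where they are.

Things in the scene. Friction and masses are not known exactly. Their poses are not given: they have to be found in the camera images.
- stage (a joint): slope in rad of the tilting stage's face, 0 level; its low edge is on the robot's right (-y) side, give or take 0.4 rad of yaw. A friction clamp holds it; up to 25 N on the face does not move it. The plate is 22 mm thick and turns between two grey cheeks (70 to 80 mm to either side) whose tops are at most 25 mm higher than chuck_face
- chuck_face (a point): centre of the dark vacuum groove (36 x 52 mm) on the flat aluminium face of the tilting stage, where the middle of the blank belongs; z points square out of the face, x straight up the slope, y level. The face reaches 54 mm down-slope, 50 mm up-slope and 62 mm to either side
- bore_near (a point): mouth, at face level, of the bore nearer the robot at the low edge: 34 mm down-slope and 28 mm sideways (+y of its frame) of chuck_face; 10 mm wide, 17 mm deep, square to the face; axes as chuck_face
- bore_far (a point): mouth of the other bore, farther from the robot, 34 mm down-slope and 28 mm sideways (-y) of chuck_face; same size and axes
- pin_a_head (a point): centre of a stop pin's brass head (16 mm wide, 20 mm high); under the head a steel shank 8 mm wide, 14 mm long, foot bevelled; z from foot to head; 34 g. Starts upright in a fixed blue rack (44 x 112 x 26 mm high), head on the rack's top, 64 mm from the other pin: lift 16 mm to clear. Home in a bore, its head rests on the face and this point is 10 mm above it. Either pin fits either bore
- pin_b_head (a point): the second stop pin, identical to pin_a
- blank_centre (a point): centre, half-way up, of the pink granite blank: glass 52 (x) x 76 (y) x 3 mm with a rock chip 34 (x) x 44 (y) x 16 mm bonded on its middle, 19 mm high in all, 75 to 120 g; z from glass to chip. Lies glass down on a fixed cork mat (190 x 130 x 3 mm). Grip the chip's end faces, 44 mm apart along y. In place, this point is 9.5 mm above chuck_face
- basalt_blank_centre (a point): the same kind of blank with a dark grey chip, lying beside the pink one on the mat, middles about 80 mm apart; not wanted, leave it
- dust_cap: bystander: round blue plastic cap, 44 mm wide, 18 mm high; origin under its centre
- ore_mount_a: bystander: dark resin disc with a yellow ore face, 30 mm wide, 20 mm high; origin under its centre
- ore_mount_b: bystander: dark resin disc with a grey ore face, 30 mm wide, 20 mm high; origin under its centre
- oil_bottle: bystander: small amber bottle, 28 mm wide, 62 mm high; origin under its centre
- slide_box: bystander: closed orange slide box 90 x 105 x 32 mm; origin under its centre
- eyepiece: bystander: black microscope eyepiece, 36 mm wide, 52 mm high; origin under its centre
Things that resemble listed ones, but are neither listed nor needed, are in the scene too. What is shaped like the part that bears blank_centre but green or turquoise is not meant.

How it is judged:
By the outcome, as a careful person would: the job done as asked, in the order asked, and still so for the second after the job is handed in, while the arm keeps its last pose, push and grip.
It also fails if it takes over 72 s, if anything falls off the work surface, if the arm or the gripper's body presses on something with over 40 N, if the wrist force passes 120 N, or if a joint passes its speed limit or range.

## Working session

There is one attempt and no reset: what is moved stays moved. The work goes in short steps, Python scripts to look and compute and a tool call to move; the robot and the scene stay as the last step left them, time stands still between calls to the robot, and variables do not carry over. Pictures are saved under pics/ and viewed, at most 10 in all, crops included, and the job is handed in when it is done.

Besides the shell and the picture viewer there is one more tool, called after "Call:" in YAML: its name, and indented under it one key for each argument. step_arm: Moves the arm, as the interface text tells. Its arguments: {"type":"object","properties":{"motion":{"type":"array"},"hand":{"type":"number"},"squeeze":{"type":"number"}},"required":["motion"]}

```bash
mkdir -p pics; ls; cat > h.py <<'E'
import numpy as np, cv2
from bench import sensors, snapshot, ctrl, spotter
def ray(p,uv):
    R=cv2.Rodrigues(np.array(p["rvec"],float))[0];t=np.array(p["tvec"],float).ravel()
    d=R.T@np.linalg.inv(np.array(p["camera_matrix"],float))@np.array([uv[0],uv[1],1.0]);return -R.T@t,d
def onz(p,uv,z):
    c,d=ray(p,uv);return c+d*(z-c[2])/d[2]
def tri(p,a,q,b):
    c1,d1=ray(p,a);c2,d2=ray(q,b);s=np.linalg.lstsq(np.c_[d1,-d2],c2-c1,rcond=None)[0]
    x,y=c1+s[0]*d1,c2+s[1]*d2;return (x+y)/2,np.linalg.norm(x-y)
def proj(p,X):
    return cv2.projectPoints(np.array(X,float).reshape(-1,3),np.array(p["rvec"],float),np.array(p["tvec"],float),np.array(p["camera_matrix"],float),None)[0].reshape(-1,2)
E
python3 - <<'E'
from h import *
np.set_printoptions(precision=1,suppress=True)
for n in("scene","top"):
    p=snapshot(n);cv2.imwrite(f"pics/{n}0.png",cv2.resize(p["frame"],(800,600),interpolation=cv2.INTER_CUBIC))
    c,_=ray(p,(0,0));print(n,c,p["camera_matrix"][0][0],p["shot"])
    for o in("stage","chuck_face","bore_near","pin_a_head","blank_centre","basalt_blank_centre","slide_box","oil_bottle","eyepiece","dust_cap","ore_mount_a"):
        for r in spotter.search_frame(p,o)[:4]:print(o,round(r["score"],2),np.array(r["xyz"]),proj(p,r["xyz"])[0])
E
```

```text
pics
scene [1315.3  100.9  676.9] 357.93064334378494 1
stage 0.7 [643.4  15.4 110.6] [238.2 206.6]
stage 0.5 [ 712.9 -284.2   31.1] [116.9 245.5]
chuck_face 0.57 [646.1  19.9 106.6] [240.  208.6]
bore_near 0.91 [640.2  21.6 107.9] [240.9 206.7]
blank_centre 0.8 [457.  310.3   7.9] [343.3 195.8]
blank_centre 0.63 [406.2 457.4   0.6] [388.7 188.9]
blank_centre 0.63 [321.4 366.    2.8] [354.4 172.1]
basalt_blank_centre 0.85 [534.6 306.    5.4] [345.4 213.4]
slide_box 0.85 [ 709.6 -283.8   32.9] [117.3 244. ]
oil_bottle 0.79 [727.9 329.4  31.6] [369.  259.4]
eyepiece 0.64 [757.2 221.5  47.6] [324.6 262.6]
dust_cap 0.58 [639.9  21.  108.1] [240.7 206.5]
ore_mount_a 0.53 [ 427.7 -123.7   17.3] [201.5 183.8]
top [ 251.5   51.5 1380.6] 486.072781012356 2
stage 0.62 [630.4  12.2 104.6] [279.  155.2]
chuck_face 0.57 [634.2  12.9 107.2] [278.8 153.6]
bore_near 0.87 [633.8  16.6 107.2] [277.5 153.7]
blank_centre 0.94 [442.9 315.6   4.8] [170.4 225.9]
blank_centre 0.83 [398.8 456.    4.4] [120.2 240.1]
blank_centre 0.7 [305.7 363.7  -0.6] [150.6 274.1]
basalt_blank_centre 0.57 [519.7 309.9   4.7] [174.1 199.6]
slide_box 0.76 [ 684.9 -283.9   33.6] [381.  146.5]
oil_bottle 0.61 [710.1 326.6  39.7] [170.2 132.7]
oil_bottle 0.23 [424.8 124.   17.3] [237.  233.3]
eyepiece 0.56 [738.8 222.2  52. ] [206.2 122.6]
dust_cap 0.57 [422.3 123.4  18.5] [237.2 234.1]
ore_mount_a 0.39 [ 412.7 -115.7   16.6] [322.1 239.7]
```

View pics/scene0.png

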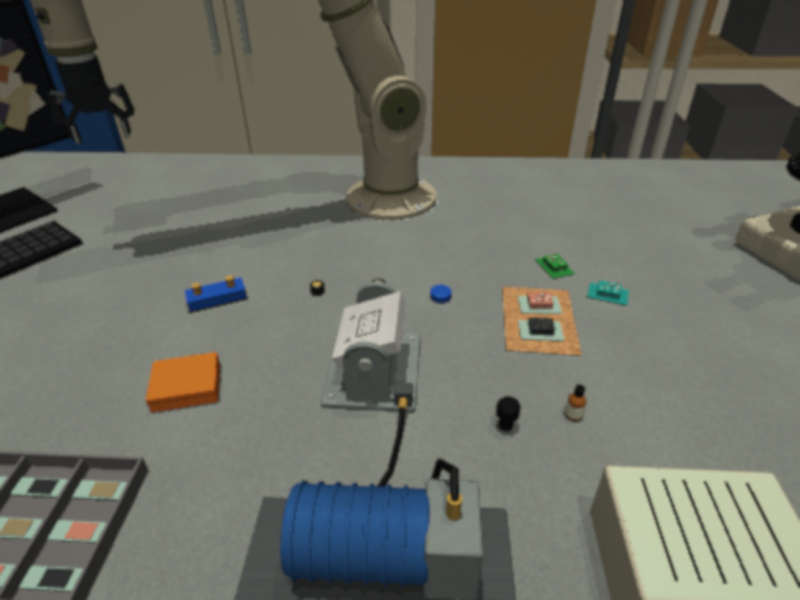

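View pics/top0.png

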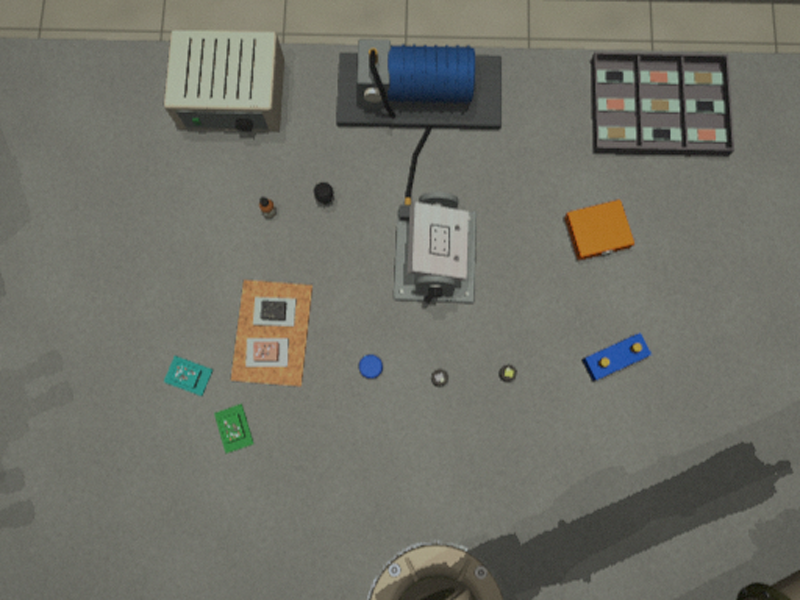

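```bash
python3 - <<'E'
from h import *
S=snapshot("scene");T=snapshot("top")
import pickle;pickle.dump((S,T),open("p0.pkl","wb"))
def crop(p,c,w,h,k):
    x,y=c; return cv2.resize(p["frame"][y:y+h,x:x+w],None,fx=k,fy=k,interpolation=cv2.INTER_CUBIC)
a=crop(S,(205,175),66,50,6) # 396x300
b=crop(T,(250,122),66,50,6)
c=crop(S,(115,172),66,50,6)
d=crop(T,(365,205),66,50,6)
cv2.imwrite("pics/c1.png",np.vstack([np.hstack([a,b]),np.hstack([c,d])]))
E
```

```text
(no output)
```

View pics/c1.png

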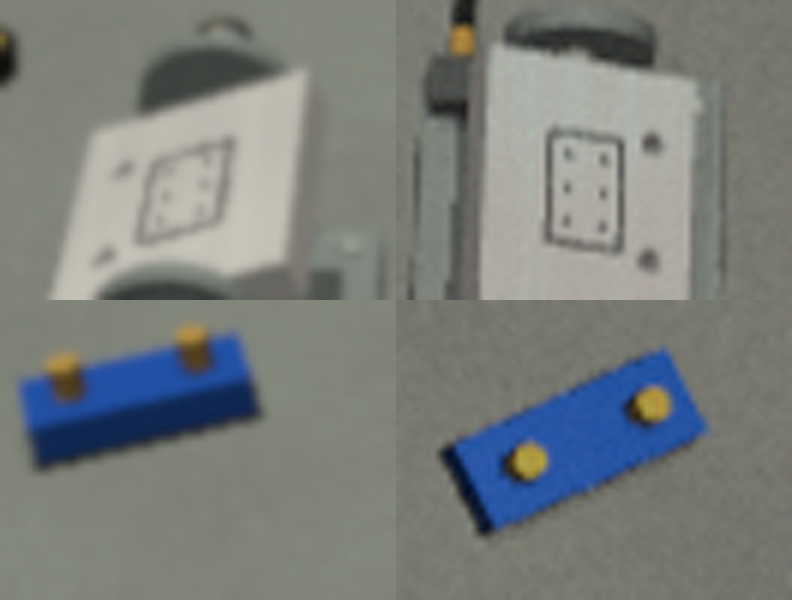

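```bash
cat > fit.py <<'E'
from h import *
import pickle
from scipy.optimize import least_squares
np.set_printoptions(precision=2,suppress=True)
S,T=pickle.load(open("p0.pkl","rb"))
def px(pts,off,org): return (np.array(pts,float)-off+0.5)/6-0.5+np.array(org)
oS=px([(153,160),(232,138),(215,226),(138,243),(123,168),(104,256),(92,130),(309,68)],(0,0),(205,175))
mS=[(-18,26),(18,26),(18,-26),(-18,-26),(-34,28),(-34,-28),(-54,62),(50,62)]
oT=px([(547,129),(623,137),(620,252),(546,242),(652,142),(648,260),(490,45),(697,80)],(396,0),(250,122))
mT=[(18,-26),(-18,-26),(-18,26),(18,26),(-34,-28),(-34,28),(50,-62),(-54,-62)]
def pts(q,m):
    c=q[:3];ps,t=q[3:5];X=np.array([np.cos(t)*np.cos(ps),np.cos(t)*np.sin(ps),np.sin(t)]);Y=np.array([-np.sin(ps),np.cos(ps),0])
    m=np.array(m,float);return c+m[:,:1]*X+m[:,1:]*Y
def rS(q):return (proj(S,pts(q,mS))-oS)
def rT(q):return (proj(T,pts(q,mT))-oT)
for f in(lambda q:np.r_[rS(q).ravel(),rT(q).ravel()],lambda q:rS(q).ravel(),lambda q:rT(q).ravel()):
    s=least_squares(f,[635,15,105,1.57,.5],x_scale=[10,10,10,.1,.1],loss="soft_l1");print(s.x,s.x[4]*57.3,"rms",np.sqrt(np.mean(f(s.x)**2)))
    if len(s.fun)>20: q0=s.x;print(rS(q0).round(1).tolist(),rT(q0).round(1).tolist());print("bores",pts(q0,[(-34,28),(-34,-28)]))
a=px([(63,61),(191,33)],(0,0),(115,172));b=px([(529,159),(653,103)],(396,0),(365,205))
ps=[]
for i in range(2):
  for j in range(2):
    print("pin",i,j,tri(S,a[i],T,b[j]))
print([onz(S,u,46) for u in a],[onz(T,u,46) for u in b])
r=px([(665,48),(708,130),(490,230),(455,147)],(396,0),(365,205));print("rack",np.array([onz(T,u,26) for u in r]))
E
python3 fit.py
python3 - <<'E'
from h import *
import pickle
S,T=pickle.load(open("p0.pkl","rb"))
def crop(p,c,w,h,k):
    x,y=c; return cv2.resize(p["frame"][y:y+h,x:x+w],None,fx=k,fy=k,interpolation=cv2.INTER_CUBIC)
cv2.imwrite("pics/c2.png",np.hstack([crop(S,(315,180),66,50,6),crop(T,(140,190),66,66,6)[:300]*0+crop(T,(140,200),66,50,6)]))
E
```

```text
[635.9    7.33 104.88   1.55   0.38] 21.839455535865394 rms 0.333658692355461
[[0.2, 0.3], [-0.2, 0.4], [0.4, -0.9], [-0.2, -0.1], [-0.3, -0.0], [-0.5, -0.2], [0.0, 0.1], [-0.2, 0.3]] [[0.4, 0.1], [-0.3, 0.8], [-0.4, -0.2], [-0.2, -0.4], [0.2, 0.2], [0.2, 0.0], [-0.3, -0.4], [-0.4, -0.0]]
bores [[607.2  -23.59  92.23]
 [663.19 -24.84  92.23]]
[641.8    8.38 109.82   1.55   0.39] 22.236931122229283 rms 0.3088456316253427
[636.35   7.03 103.3    1.55   0.36] 20.840926793102664 rms 0.32041634277186665
pin 0 0 (array([ 449.21, -324.08,   31.3 ]), np.float64(60.74731862974453))
pin 0 1 (array([ 465.  , -348.3 ,   45.04]), np.float64(0.22592930371210393))
pin 1 0 (array([ 437.64, -290.66,   44.74]), np.float64(0.1562663473340729))
pin 1 1 (array([ 455.11, -312.98,   62.38]), np.float64(59.07092692551712))
[array([ 466.3 , -347.49,   46.  ]), array([ 439.38, -289.96,   46.  ])] [array([ 437.45, -290.26,   46.  ]), array([ 464.88, -348.13,   46.  ])]
rack [[ 494.37 -360.73   26.  ]
 [ 455.95 -379.29   26.  ]
 [ 406.6  -276.34   26.  ]
 [ 445.02 -261.04   26.  ]]
```

View pics/c2.png

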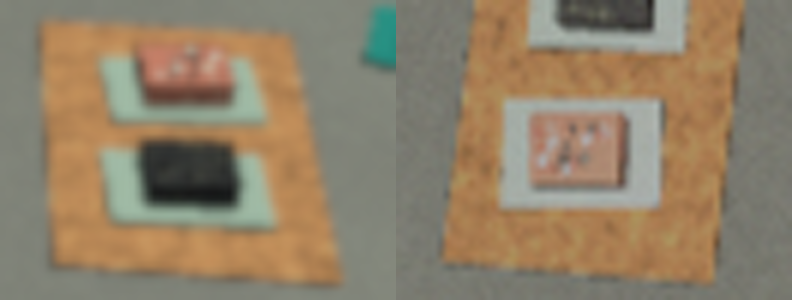

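```bash
python3 - <<'E'
from h import *
import pickle
from scipy.spatial.transform import Rotation as R
np.set_printoptions(precision=2,suppress=True)
S,T=pickle.load(open("p0.pkl","rb"))
f=lambda pts,off,org:(np.array(pts,float)-off+0.5)/6-0.5+np.array(org)
for p,g,c,o,r in((T,[(507,99),(662,100),(659,208),(500,207)],[(533,114),(628,114),(625,187),(531,187)],(396,0),(140,200)),(S,[(100,57),(247,60),(267,123),(113,122)],[(136,43),(228,43),(234,80),(144,80)],(0,0),(315,180))):
    for q,z in((g,6),(c,22)):
        X=np.array([onz(p,u,z)[:2] for u in f(q,o,r)]);e=X[1]-X[0];h=X[2]-X[3];k=e+h if p is S else -(e+h)
        print(z,X.mean(0),"yaw(y axis)",np.arctan2(k[1],k[0]),np.linalg.norm(e),np.linalg.norm(h),np.linalg.norm(X[3]-X[0]),np.linalg.norm(X[2]-X[1]))
s=sensors.sense();M=R.from_rotvec(s["tool_rot"]).as_matrix();print(M,s["tcp_pos"],s["joint_pos"],s["ft_force"],s["gripper_width"],s["clock"])
E
```

```text
6 [444.86 315.06] yaw(y axis) 1.5890952322925 74.11991809538046 75.4477518616857 51.83880217487704 51.80657680394811
22 [443.94 313.37] yaw(y axis) 1.5955045076880865 44.841340423610774 44.138377208021346 34.638077460926816 34.62907865753232
6 [448.13 316.44] yaw(y axis) 1.593644558778226 74.64943189126815 75.52286862266307 53.21271477959847 51.346233294335676
22 [445.36 316.57] yaw(y axis) 1.6153367108176238 46.29470732620928 44.27295038735509 30.57994051783219 30.701485864321526
[[ 0.93  0.37  0.  ]
 [ 0.37 -0.93  0.  ]
 [ 0.   -0.   -1.  ]] [ 233.46 -579.74  239.26] [ 1.13  0.38  0.02  1.37 -0.01  1.39 -0.05] [-0.34 -0.1  -0.08] 85.37203089217937 1.3
```

Call:
step_arm:
  motion:
    - [2.31,2.32,-1.1,0.117]
    - [2.31,2.32,-1.1,0.117]
    - [2.31,2.32,-1.1,0.117]
    - [2.31,2.32,-1.1,0.117]
    - [2.31,2.32,-1.1,0.117]
    - [2.31,2.32,-1.1,0.117]
    - [2.31,2.32,-1.1,0.117]
    - [2.31,2.32,-1.1,0.117]
    - [2.31,2.32,-1.1,0.117]
    - [2.31,2.32,-1.1,0.117]
  hand: 3.5
  squeeze: 30

```text
clock: 2.3
tcp_pos: [465.3, -346.9, 129.1]
tool_rot: [2.236, 2.206, 0.0]
ft_force: [0.3, -0.1, 0.3]
gripper_width: 35.0
grasp_force: 0.0
```

Call:
step_arm:
  motion:
    - [0,-0.1,-3,0]
    - [0,0,-3,0]
    - [0,0,-2,0]
    - [0,0,-1,0]
    - [0,0,0,0]

```text
clock: 2.8
tcp_pos: [463.7, -348.3, 38.1]
tool_rot: [-2.24, -2.199, 0.0]
ft_force: [-1.1, -0.2, 0.9]
gripper_width: 35.4
grasp_force: 0.0
```

Call:
step_arm:
  motion:
    - [0,0,0,0]
    - [0,0,0,0]
    - [0,0,0,0]
    - [0,0,0,0]
    - [0,0,0,0]
    - [0,0,0,0]
  hand: 1.0
  squeeze: 30

```text
clock: 3.4
tcp_pos: [465.3, -349.4, 40.7]
tool_rot: [2.24, 2.2, 0.0]
ft_force: [-0.6, -0.1, 7.2]
gripper_width: 14.5
grasp_force: 29.7
```

Call:
step_arm:
  motion:
    - [0,0,1,0]
    - [0,0,1,0]
    - [0,0,1,0]
    - [0,0,3,0]
    - [0,0,3,0]

```text
clock: 3.9
tcp_pos: [463.9, -348.3, 130.3]
tool_rot: [-2.24, -2.2, 0.0]
ft_force: [0.5, 0.1, -0.7]
gripper_width: 13.9
grasp_force: 29.5
```

Call:
step_arm:
  motion:
    - [2.2,3.6,1,0]
    - [2.2,3.6,1,0]
    - [2.2,3.6,1,0]
    - [2.2,3.6,0,0]
    - [2.2,3.6,0,0]
    - [2.2,3.6,0,0]
    - [2.2,3.6,0,0]
    - [2.2,3.6,0,0]
    - [2.2,3.5,-1,0]
    - [0,0,-1,0]

```text
clock: 4.9
tcp_pos: [664.1, -16.9, 139.9]
tool_rot: [-2.229, -2.21, -0.007]
ft_force: [-1.1, 0.7, 0.2]
gripper_width: 14.5
grasp_force: 29.5
```

```bash
cat > shot.py <<'E'
from h import *
import pickle,sys
n=sys.argv[1];k=6
S=snapshot("scene");T=snapshot("top");pickle.dump((S,T),open(n+".pkl","wb"))
o=[(215,160),(258,115)]
cr=lambda p,c:cv2.resize(p["frame"][c[1]:c[1]+90,c[0]:c[0]+60],None,fx=6,fy=6,interpolation=cv2.INTER_CUBIC)
cv2.imwrite(f"pics/{n}.png",np.hstack([cr(S,o[0]),cr(T,o[1])]))
s=sensors.sense();print({a:np.round(s[a],2).tolist() for a in("clock","tcp_pos","ft_force","gripper_width")})
E
python3 shot.py d1
```

```text
{'clock': 5.0, 'tcp_pos': [661.66, -24.1, 137.94], 'ft_force': [-0.79, -1.29, -1.17], 'gripper_width': 14.64}
```

View pics/d1.png

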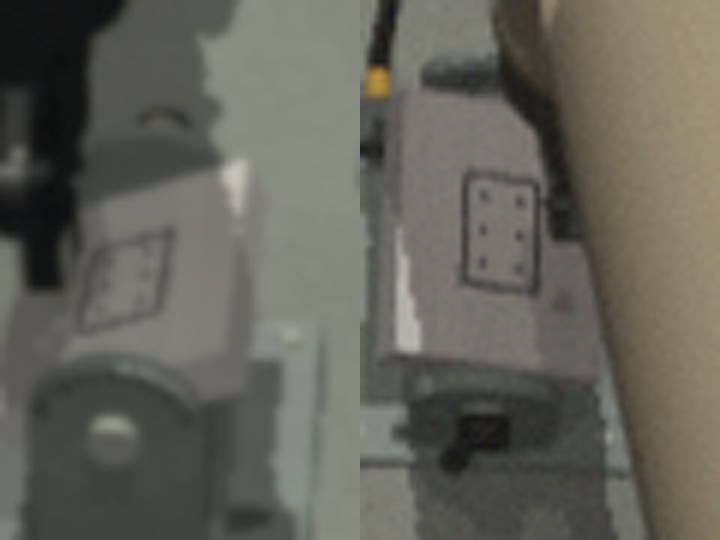

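```bash
python3 - <<'E'
from h import *
import pickle
S,T=pickle.load(open("d1.pkl","rb"))
f=S["frame"][165:225,185:255];cv2.imwrite("pics/d1b.png",np.clip(cv2.resize(f,None,fx=10,fy=10,interpolation=cv2.INTER_CUBIC)*1.8,0,255))
print(proj(S,[[663.5,-25,138],[663.5,-25,134],[663.5,-25,110],[663.2,-24.8,92.2]]))
h=cv2.cvtColor(S["frame"],cv2.COLOR_BGR2HSV);m=cv2.inRange(h,(12,90,30),(32,255,255))[150:240,170:260];ys,xs=np.nonzero(m);print(len(xs),list(zip(xs+170,ys+150))[:40])
E
```

```text
[[220.07859424 202.67307663]
 [220.1930236  203.9720499 ]
 [220.86634461 211.61542   ]
 [221.44862875 217.0439185 ]]
23 [(np.int64(200), np.int64(180)), (np.int64(201), np.int64(180)), (np.int64(202), np.int64(180)), (np.int64(203), np.int64(180)), (np.int64(204), np.int64(180)), (np.int64(205), np.int64(180)), (np.int64(200), np.int64(181)), (np.int64(201), np.int64(181)), (np.int64(202), np.int64(181)), (np.int64(203), np.int64(181)), (np.int64(204), np.int64(181)), (np.int64(205), np.int64(181)), (np.int64(199), np.int64(182)), (np.int64(200), np.int64(182)), (np.int64(201), np.int64(182)), (np.int64(202), np.int64(182)), (np.int64(203), np.int64(182)), (np.int64(204), np.int64(182)), (np.int64(205), np.int64(182)), (np.int64(200), np.int64(183)), (np.int64(201), np.int64(183)), (np.int64(203), np.int64(183)), (np.int64(204), np.int64(183))][ WARN:0@0.336] global loadsave.cpp:1063 imwrite_ Unsupported depth image for selected encoder is fallbacked to CV_8U.
```

View pics/d1b.png

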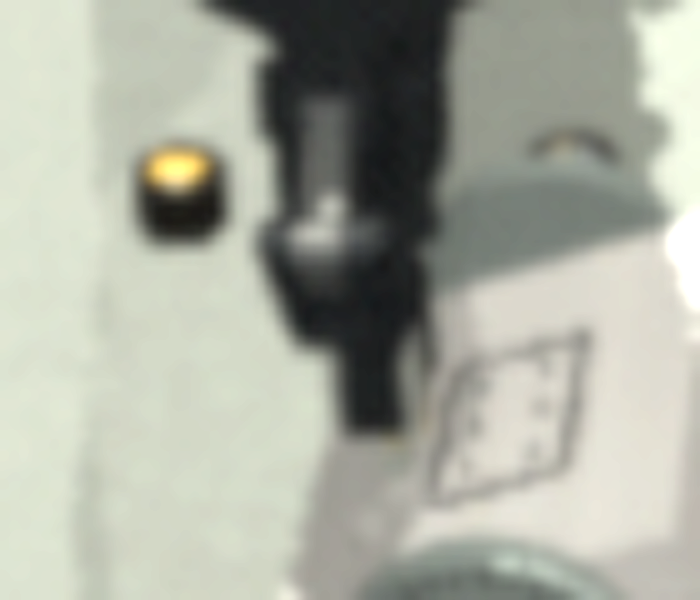

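Call:
step_arm:
  motion:
    - [0.07,0.5,-0.5,0]
    - [0,0,-0.5,0]
    - [0,0,-0.2,0]
    - [0,0,0,0]

```text
clock: 5.4
tcp_pos: [662.8, -21.8, 127.2]
tool_rot: [-2.243, -2.2, 0.001]
ft_force: [0.3, 0.1, -0.2]
gripper_width: 14.5
grasp_force: 29.5
```

Call:
step_arm:
  motion:
    - [0,0,-0.15,0]
    - [0,0,0,0]

```text
clock: 5.6
tcp_pos: [663.2, -21.1, 125.9]
tool_rot: [2.242, 2.201, 0.0]
ft_force: [0.0, 0.2, 0.2]
gripper_width: 14.3
grasp_force: 29.5
```

Call:
step_arm:
  motion:
    - [0,0,-0.15,0]
    - [0,0,0,0]

```text
clock: 5.8
tcp_pos: [663.3, -20.8, 124.3]
tool_rot: [2.241, 2.201, 0.0]
ft_force: [0.3, -0.7, 0.1]
gripper_width: 14.3
grasp_force: 29.5
```

Call:
step_arm:
  motion:
    - [0,0,-0.1,0]
    - [0,0,0,0]

```text
clock: 6.0
tcp_pos: [663.5, -20.7, 123.9]
tool_rot: [2.241, 2.201, 0.001]
ft_force: [-0.2, -0.6, 3.5]
gripper_width: 14.2
grasp_force: 29.9
```

Call:
step_arm:
  motion:
    - [0,0,-0.1,0]
    - [0,0,0,0]

```text
clock: 6.2
tcp_pos: [663.7, -20.7, 123.6]
tool_rot: [2.241, 2.2, 0.002]
ft_force: [-1.7, -1.5, 7.9]
gripper_width: 14.3
grasp_force: 30.3
```

Call:
step_arm:
  motion:
    - [0,0,-0.1,0]
    - [0,0,0,0]

```text
clock: 6.4
tcp_pos: [664.2, -21.1, 123.2]
tool_rot: [2.24, 2.199, 0.003]
ft_force: [-0.9, -1.4, 8.7]
gripper_width: 14.0
grasp_force: 30.3
```

Call:
step_arm:
  motion:
    - [0,-0.1,-0.04,0]
    - [0,-0.1,-0.04,0]
    - [0,0,0,0]

```text
clock: 6.7
tcp_pos: [663.6, -23.4, 120.9]
tool_rot: [2.241, 2.2, 0.0]
ft_force: [1.5, -2.1, 2.8]
gripper_width: 14.7
grasp_force: 29.8
```

Call:
step_arm:
  motion:
    - [0,-0.1,-0.04,0]
    - [0,-0.1,-0.04,0]
    - [0,0,0,0]

```text
clock: 7.0
tcp_pos: [662.8, -24.8, 118.9]
tool_rot: [-2.241, -2.201, 0.001]
ft_force: [0.6, -0.5, 0.1]
gripper_width: 14.8
grasp_force: 29.5
```

Call:
step_arm:
  motion:
    - [0,-0.1,-0.04,0]
    - [0,-0.1,-0.04,0]
    - [0,0,0,0]

```text
clock: 7.3
tcp_pos: [663.0, -26.8, 118.6]
tool_rot: [-2.241, -2.201, 0.0]
ft_force: [0.4, -0.9, 0.1]
gripper_width: 14.2
grasp_force: 29.5
```

Call:
step_arm:
  motion:
    - [0,-0.15,-0.05,0]
    - [0,-0.15,-0.05,0]
    - [0,0,0,0]

```text
clock: 7.6
tcp_pos: [663.3, -28.6, 118.3]
tool_rot: [-2.24, -2.202, -0.002]
ft_force: [0.1, 3.7, 2.0]
gripper_width: 14.6
grasp_force: 29.7
```

Call:
step_arm:
  motion:
    - [0,-0.15,-0.05,0]
    - [0,-0.15,-0.05,0]
    - [0,0,0,0]

```text
clock: 7.9
tcp_pos: [663.7, -31.5, 117.7]
tool_rot: [2.24, 2.203, 0.003]
ft_force: [0.2, 5.0, 4.9]
gripper_width: 14.0
grasp_force: 30.4
```

Call:
step_arm:
  motion:
    - [0,-0.1,-0.05,0]
    - [0,0.04,-0.15,0]
    - [0,0.08,-0.2,0]
    - [0,0,0,0]

```text
clock: 8.3
tcp_pos: [664.0, -30.6, 113.7]
tool_rot: [2.239, 2.203, 0.005]
ft_force: [1.5, 6.1, 2.3]
gripper_width: 14.1
grasp_force: 30.6
```

Call:
step_arm:
  motion:
    - [0,0.08,-0.2,0]
    - [0,0.08,-0.2,0]
    - [0,0,0,0]

```text
clock: 8.6
tcp_pos: [664.0, -28.9, 109.7]
tool_rot: [2.239, 2.203, 0.005]
ft_force: [1.2, 6.9, 4.3]
gripper_width: 14.2
grasp_force: 30.7
```

Call:
step_arm:
  motion:
    - [0,0.15,-0.15,0]
    - [0,0.1,-0.15,0]
    - [0,0,0,0]

```text
clock: 8.9
tcp_pos: [664.3, -28.8, 107.9]
tool_rot: [2.24, 2.199, 0.003]
ft_force: [-2.1, 1.6, 10.5]
gripper_width: 14.2
grasp_force: 32.0
```

Call:
step_arm:
  motion:
    - [0,0.04,-0.1,0]
    - [0,0,0,0]

```text
clock: 9.1
tcp_pos: [664.3, -29.0, 107.5]
tool_rot: [2.24, 2.198, 0.002]
ft_force: [-4.6, 1.2, 14.7]
gripper_width: 14.3
grasp_force: 32.6
```

Call:
step_arm:
  motion:
    - [0,0,0.1,0]
    - [0,0,0.05,0]
    - [0,0,0,0]
    - [0,0,0,0]
  hand: 3.4

```text
clock: 9.5
tcp_pos: [662.9, -28.5, 105.8]
tool_rot: [-2.241, -2.201, 0.001]
ft_force: [0.3, -0.3, 1.2]
gripper_width: 34.6
grasp_force: 0.0
```

Call:
step_arm:
  motion:
    - [0,0,1.5,0]
    - [0,-1,3,0]
    - [-2.2,-3.6,0,0]
    - [-2.2,-3.6,0,0]
    - [-2.2,-3.6,0,0]

```text
clock: 10.0
tcp_pos: [596.8, -147.1, 152.8]
tool_rot: [2.24, 2.201, 0.001]
ft_force: [0.6, 0.5, 0.3]
gripper_width: 33.7
grasp_force: 0.0
```

```bash
python3 - <<'E'
from h import *
import pickle
S=snapshot("scene");T=snapshot("top");pickle.dump((S,T),open("d2.pkl","wb"))
cr=lambda p,c:cv2.resize(p["frame"][c[1]:c[1]+50,c[0]:c[0]+50],None,fx=8,fy=8,interpolation=cv2.INTER_CUBIC)
cv2.imwrite("pics/d2.png",np.hstack([cr(S,(205,180)),cr(T,(258,122))]))
n=np.array([0,-.372,.928]);b=np.array([663.2,-24.8,92.2])
for p,o in((S,(205,180)),(T,(258,122))):print((proj(p,[b,b+20*n])-o)*8+3.5)
s=sensors.sense();print(s["tcp_pos"],s["clock"],s["ft_force"])
E
```

```text
[[135.08902997 299.85134799]
 [106.67215342 253.14208014]]
[[278.9363212  190.83553245]
 [304.16880688 174.76020608]]
[ 594.42353265 -154.48233129  152.45556769] 10.1 [-0.26043104 -0.65285064  0.46503515]
```

View pics/d2.png

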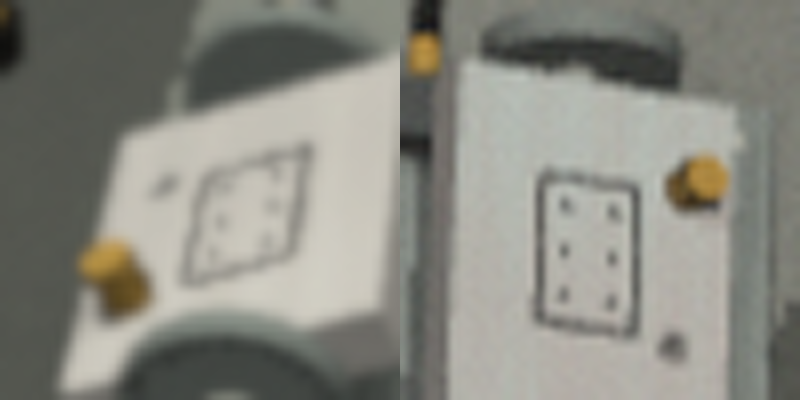

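Call:
step_arm:
  motion:
    - [-3.2,-2.9,-0.5,0]
    - [-3.2,-2.9,-0.5,0]
    - [-3.2,-2.9,-0.5,0]
    - [-3.2,-2.9,-0.5,0]
    - [-3.2,-2.9,0,0]
    - [0,0,0,0]
    - [0,0,0,0]
    - [0,0,0,0]

```text
clock: 10.9
tcp_pos: [438.5, -290.1, 132.2]
tool_rot: [2.239, 2.203, 0.001]
ft_force: [0.3, -0.4, 0.6]
gripper_width: 33.9
grasp_force: 0.0
```

Call:
step_arm:
  motion:
    - [0,0,-3,0]
    - [0,0,-3,0]
    - [0,0,-2,0]
    - [0,0,-1,0]
    - [0,0,-0.1,0]
    - [0,0,0,0]

```text
clock: 11.5
tcp_pos: [438.2, -290.7, 41.1]
tool_rot: [2.239, 2.202, 0.001]
ft_force: [0.7, -0.5, 0.1]
gripper_width: 34.3
grasp_force: 0.0
```

Call:
step_arm:
  motion:
    - [0,0,-0.1,0]
    - [0,0,0,0]
    - [0,0,0,0]
    - [0,0,0,0]
    - [0,0,0,0]
    - [0,0,0,0]
  hand: 1.0
  squeeze: 30

```text
clock: 12.1
tcp_pos: [438.2, -291.4, 40.6]
tool_rot: [2.24, 2.2, 0.001]
ft_force: [0.3, 1.5, 6.3]
gripper_width: 14.2
grasp_force: 29.4
```

Call:
step_arm:
  motion:
    - [0,0,1,0]
    - [0,0,1,0]
    - [0,0,1,0]
    - [0,0,3,0]
    - [0,0,4,0]
    - [0,0,1,0]
    - [0,0,0,0]

```text
clock: 12.8
tcp_pos: [438.3, -291.8, 152.0]
tool_rot: [2.238, 2.198, 0.001]
ft_force: [-0.6, -0.8, -1.0]
gripper_width: 14.7
grasp_force: 29.4
```

Call:
step_arm:
  motion:
    - [2.1,3.4,1,0]
    - [2.1,3.4,1,0]
    - [2.1,3.4,0,0]
    - [2.1,3.4,0,0]
    - [2.1,3.4,0,0]
    - [2.1,3.4,0,0]
    - [2.1,3.4,0,0]
    - [2.1,3.3,0,0]
    - [0.1,0,0,0]
    - [0,0,0,0]

```text
clock: 13.8
tcp_pos: [605.6, -18.6, 167.5]
tool_rot: [-2.236, -2.203, 0.003]
ft_force: [-0.4, -1.2, -0.3]
gripper_width: 14.0
grasp_force: 29.4
```

Call:
step_arm:
  motion:
    - [0,0,-2,0]
    - [0,0,-1.5,0]
    - [0,0,-0.5,0]
    - [0,0,0,0]
    - [0,0,0,0]

```text
clock: 14.3
tcp_pos: [606.3, -20.5, 129.7]
tool_rot: [2.242, 2.201, 0.0]
ft_force: [0.1, -0.3, -0.5]
gripper_width: 14.1
grasp_force: 29.4
```

Call:
step_arm:
  motion:
    - [0.08,0.1,-0.3,0]
    - [0,0,-0.15,0]
    - [0,0,0,0]

```text
clock: 14.6
tcp_pos: [607.0, -18.9, 124.9]
tool_rot: [2.241, 2.202, 0.0]
ft_force: [-0.2, -0.4, 0.4]
gripper_width: 14.3
grasp_force: 29.4
```

Call:
step_arm:
  motion:
    - [0,0,-0.1,0]
    - [0,0,0,0]

```text
clock: 14.8
tcp_pos: [607.2, -18.9, 124.2]
tool_rot: [2.241, 2.201, 0.001]
ft_force: [-0.2, 0.2, 2.4]
gripper_width: 14.1
grasp_force: 29.6
```

Call:
step_arm:
  motion:
    - [0,0,-0.1,0]
    - [0,0,0,0]

```text
clock: 15.0
tcp_pos: [607.5, -19.1, 123.8]
tool_rot: [2.241, 2.201, 0.001]
ft_force: [-0.0, -0.6, 6.5]
gripper_width: 14.3
grasp_force: 30.0
```

Contact; drag down-slope as before.

Call:
step_arm:
  motion:
    - [0,-0.1,-0.06,0]
    - [0,-0.1,-0.06,0]
    - [0,0,0,0]

```text
clock: 15.3
tcp_pos: [607.8, -21.2, 122.6]
tool_rot: [2.24, 2.2, 0.002]
ft_force: [0.0, -1.1, 1.3]
gripper_width: 14.5
grasp_force: 29.6
```

Call:
step_arm:
  motion:
    - [0,-0.1,-0.06,0]
    - [0,-0.1,-0.06,0]
    - [0,0,0,0]

```text
clock: 15.6
tcp_pos: [606.7, -23.4, 120.0]
tool_rot: [-2.241, -2.201, 0.001]
ft_force: [0.3, 0.3, -0.5]
gripper_width: 14.5
grasp_force: 29.5
```

Call:
step_arm:
  motion:
    - [0,-0.1,-0.04,0]
    - [0,-0.1,-0.04,0]
    - [0,0,0,0]

```text
clock: 15.9
tcp_pos: [606.8, -25.2, 119.4]
tool_rot: [-2.241, -2.201, 0.001]
ft_force: [0.6, 0.3, -0.2]
gripper_width: 14.3
grasp_force: 29.5
```

Call:
step_arm:
  motion:
    - [0,-0.1,-0.08,0]
    - [0,-0.15,-0.06,0]
    - [0,0,0,0]

```text
clock: 16.2
tcp_pos: [607.1, -26.9, 118.5]
tool_rot: [-2.24, -2.202, -0.001]
ft_force: [-0.2, 2.0, 0.9]
gripper_width: 14.4
grasp_force: 29.6
```

Call:
step_arm:
  motion:
    - [0,-0.15,-0.05,0]
    - [0,-0.15,-0.05,0]
    - [0,0,0,0]

```text
clock: 16.5
tcp_pos: [607.4, -29.2, 118.0]
tool_rot: [-2.24, -2.203, -0.003]
ft_force: [-1.0, 4.8, 4.5]
gripper_width: 14.4
grasp_force: 30.1
```

Call:
step_arm:
  motion:
    - [0,-0.15,-0.05,0]
    - [0,-0.1,-0.1,0]
    - [0,0.06,-0.2,0]
    - [0,0.08,-0.2,0]
    - [0,0,0,0]

```text
clock: 17.0
tcp_pos: [607.9, -29.6, 112.7]
tool_rot: [2.239, 2.203, 0.005]
ft_force: [1.0, 6.7, 3.1]
gripper_width: 14.3
grasp_force: 30.9
```

Call:
step_arm:
  motion:
    - [0,0.1,-0.2,0]
    - [0,0.1,-0.2,0]
    - [0,0,0,0]

```text
clock: 17.3
tcp_pos: [607.9, -27.8, 108.6]
tool_rot: [2.239, 2.203, 0.005]
ft_force: [0.9, 5.3, 3.5]
gripper_width: 14.2
grasp_force: 30.9
```

Call:
step_arm:
  motion:
    - [0,0.1,-0.1,0]
    - [0,0.1,-0.1,0]
    - [0,0,0,0]

```text
clock: 17.6
tcp_pos: [608.1, -27.6, 107.9]
tool_rot: [2.239, 2.2, 0.003]
ft_force: [-4.4, 2.5, 12.4]
gripper_width: 14.5
grasp_force: 31.9
```

Call:
step_arm:
  motion:
    - [0,0,0.1,0]
    - [0,0,0.05,0]
    - [0,0,0,0]
    - [0,0,0,0]
  hand: 3.0

```text
clock: 18.0
tcp_pos: [606.7, -28.0, 106.8]
tool_rot: [-2.241, -2.201, 0.001]
ft_force: [-0.5, -0.5, -0.9]
gripper_width: 30.1
grasp_force: 0.0
```

Call:
step_arm:
  motion:
    - [0,0,1.5,0]
    - [0,0,3,0]
    - [0,0,3,0]
    - [0,0,1,0]
    - [0,0,0,0]

```text
clock: 18.5
tcp_pos: [608.2, -27.5, 194.9]
tool_rot: [2.239, 2.199, 0.004]
ft_force: [0.1, 0.3, 0.1]
gripper_width: 29.8
grasp_force: 0.0
```

```bash
python3 -c "
from h import *
from scipy.spatial.transform import Rotation as R
s=sensors.sense();print(s['joint_pos'],s['tcp_pos'],s['clock']);M=R.from_rotvec(s['tool_rot']).as_matrix();print(np.arctan2(M[1,1],M[0,1]))"
```

```text
[ 0.36173816  0.4141564  -0.49805454  1.47062864  0.20136651  1.30343998
 -0.17119035] [608.15597594 -27.48110848 194.92076814] 18.5
-0.017976882468542142
```

Call:
step_arm:
  motion:
    - [-1.6,3.4,0,-0.139]
    - [-1.6,3.4,0,-0.139]
    - [-1.6,3.4,0,-0.139]
    - [-1.6,3.4,0,-0.139]
    - [-1.6,3.4,0,-0.139]
    - [-1.6,3.4,-1,-0.139]
    - [-1.6,3.4,-1,-0.139]
    - [-1.6,3.4,-2,-0.139]
    - [-1.6,3.4,-2,-0.139]
    - [-1.6,3.4,-2,-0.139]
  hand: 6.0

```text
clock: 19.5
tcp_pos: [445.6, 312.9, 110.4]
tool_rot: [3.131, 0.246, -0.002]
ft_force: [0.4, 0.0, 0.2]
gripper_width: 59.6
grasp_force: 0.0
```

Call:
step_arm:
  motion:
    - [-0.3,0.2,0,-0.139]
    - [0,0,0,0]
    - [0,0,0,0]
    - [0,0,0,0]

```text
clock: 19.9
tcp_pos: [444.9, 313.2, 112.3]
tool_rot: [3.141, 0.039, 0.001]
ft_force: [-0.2, 0.9, 0.4]
gripper_width: 60.0
grasp_force: 0.0
```

```bash
python3 - <<'E'
from h import *
import pickle
from scipy.spatial.transform import Rotation as R
S=snapshot("scene");T=snapshot("top");pickle.dump((S,T),open("d3.pkl","wb"))
s=sensors.sense();print(s['joint_pos'],s['tcp_pos'],s['clock']);M=R.from_rotvec(s['tool_rot']).as_matrix();print(np.arctan2(M[1,1],M[0,1]))
cr=lambda p,c:cv2.resize(p["frame"][c[1]:c[1]+50,c[0]:c[0]+66],None,fx=6,fy=6,interpolation=cv2.INTER_CUBIC)
cv2.imwrite("pics/d3.png",np.vstack([np.hstack([cr(S,(205,180)),cr(T,(258,122))]),np.hstack([cr(S,(315,170)),cr(T,(140,200))])]))
n=np.array([0,-.372,.928])
for b in([663.2,-24.8,92.2],[607.2,-23.6,92.2]):
  for p,o in((S,(205,180)),(T,(258,122))):print((proj(p,[np.array(b)+20*n])-o)*6+2.5)
E
```

```text
[-0.29944964  0.34658464 -0.45267055  1.74619028  0.16914868  1.08673354
 -2.35492563] [444.93108301 313.34083947 112.51622489] 20.0
-1.5472318971175134
[[ 79.87911506 189.73156011]]
[[228.00160516 130.94515456]]
[[101.16072684 103.69148284]]
[[224.12367224 249.6921972 ]]
```

View pics/d3.png

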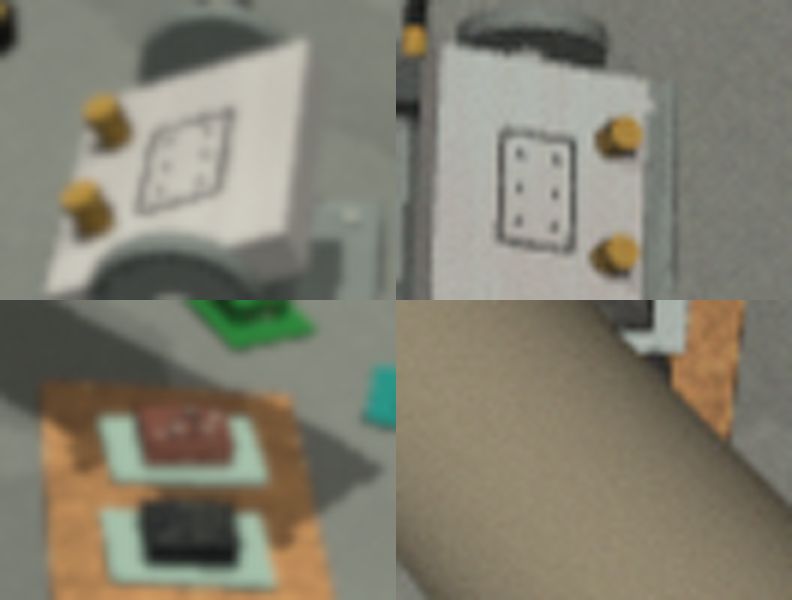

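Call:
step_arm:
  motion:
    - [0,0.18,-3,0]
    - [0,0,-3,0]
    - [0,0,-1.5,0]
    - [0,0,-1,0]
    - [0,0,0,0]
    - [0,0,0,0]
  hand: 5.3

```text
clock: 20.6
tcp_pos: [444.6, 316.6, 28.2]
tool_rot: [-3.141, -0.037, -0.002]
ft_force: [-0.6, 0.3, 1.1]
gripper_width: 53.3
grasp_force: 0.0
```

Call:
step_arm:
  motion:
    - [0,0,-0.5,0]
    - [0,0,-0.3,0]
    - [0,0,0,0]

```text
clock: 20.9
tcp_pos: [443.9, 316.1, 19.2]
tool_rot: [3.141, 0.037, 0.0]
ft_force: [-0.4, -0.4, -0.1]
gripper_width: 52.8
grasp_force: 0.0
```

Call:
step_arm:
  motion:
    - [0,0,-0.2,0]
    - [0,0,0,0]

```text
clock: 21.1
tcp_pos: [443.9, 316.1, 17.2]
tool_rot: [3.141, 0.037, -0.0]
ft_force: [-0.6, -1.0, 0.3]
gripper_width: 52.9
grasp_force: 0.0
```

Call:
step_arm:
  motion:
    - [0,0,-0.2,0]
    - [0,0,0,0]

```text
clock: 21.3
tcp_pos: [443.9, 316.1, 15.0]
tool_rot: [3.141, 0.037, -0.0]
ft_force: [-0.1, -0.1, -0.5]
gripper_width: 53.3
grasp_force: 0.0
```

Call:
step_arm:
  motion:
    - [0,0,-0.15,0]
    - [0,0,0,0]

```text
clock: 21.5
tcp_pos: [443.9, 316.1, 13.6]
tool_rot: [3.141, 0.037, -0.0]
ft_force: [0.4, 0.1, -0.3]
gripper_width: 53.3
grasp_force: 0.0
```

Call:
step_arm:
  motion:
    - [0,0,-0.15,0]
    - [0,0,0,0]

```text
clock: 21.7
tcp_pos: [443.9, 316.1, 12.1]
tool_rot: [3.141, 0.037, -0.0]
ft_force: [0.7, -0.1, -0.9]
gripper_width: 53.2
grasp_force: 0.0
```

Call:
step_arm:
  motion:
    - [0,0,-0.15,0]
    - [0,0,0,0]

```text
clock: 21.9
tcp_pos: [443.9, 316.1, 10.6]
tool_rot: [-3.141, -0.038, 0.0]
ft_force: [-0.6, -0.3, -0.5]
gripper_width: 52.7
grasp_force: 0.0
```

Call:
step_arm:
  motion:
    - [0,0,-0.1,0]
    - [0,0,0,0]

```text
clock: 22.1
tcp_pos: [444.0, 316.2, 10.5]
tool_rot: [3.141, 0.037, 0.001]
ft_force: [-3.4, -2.2, 8.5]
gripper_width: 52.9
grasp_force: 4.4
```

Call:
step_arm:
  motion:
    - [0.1,-0.05,0.4,0]
    - [0,0,0.35,0]
    - [0,0,0,0]
    - [0,0,0,0]

```text
clock: 22.5
tcp_pos: [445.0, 315.7, 17.3]
tool_rot: [-3.141, -0.037, -0.0]
ft_force: [-0.1, -0.4, -0.3]
gripper_width: 52.8
grasp_force: 0.0
```

Call:
step_arm:
  motion:
    - [0,0,0,0]
    - [0,0,0,0]
    - [0,0,0,0]
    - [0,0,0,0]
    - [0,0,0,0]
  hand: 3.8
  squeeze: 35

```text
clock: 23.0
tcp_pos: [445.1, 315.8, 17.4]
tool_rot: [-3.141, -0.038, -0.0]
ft_force: [-0.8, 0.1, 3.8]
gripper_width: 42.9
grasp_force: 36.4
```

Call:
step_arm:
  motion:
    - [0,0,0.5,0]
    - [0,0,1,0]
    - [0,0,2,0]
    - [0,0,3,0]
    - [0,0,4,0]
    - [0,0,4,0]
    - [0,0,2,0]
    - [0,0,0,0]

```text
clock: 23.8
tcp_pos: [446.3, 317.0, 186.7]
tool_rot: [-3.138, -0.038, -0.009]
ft_force: [0.1, 0.5, -1.9]
gripper_width: 42.9
grasp_force: 35.9
```

Call:
step_arm:
  motion:
    - [1.73,-2.78,0,0.139]
    - [1.73,-2.78,0,0.139]
    - [1.73,-2.78,0,0.139]
    - [1.73,-2.78,0,0.139]
    - [1.73,-2.78,0,0.139]
    - [1.73,-2.78,0,0.139]
    - [1.73,-2.78,0,0.139]
    - [1.73,-2.78,0,0.139]
    - [1.73,-2.78,0,0.139]
    - [1.73,-2.78,0,0.139]

```text
clock: 24.8
tcp_pos: [617.8, 36.3, 181.2]
tool_rot: [-2.382, -2.047, 0.002]
ft_force: [0.9, 0.3, -1.4]
gripper_width: 42.5
grasp_force: 35.9
```

Call:
step_arm:
  motion:
    - [1.7,-2.75,0,0.135]
    - [0,0,0,0]
    - [0,0,-1,0]
    - [0,0,-1,0]
    - [0,0,-1,0]
    - [0,0,0,0]
    - [0,0,0,0]

```text
clock: 25.5
tcp_pos: [634.5, 10.9, 151.9]
tool_rot: [-2.244, -2.197, 0.001]
ft_force: [0.2, 0.8, -1.1]
gripper_width: 43.0
grasp_force: 36.0
```

```bash
python3 - <<'E'
from h import *
import pickle
from scipy.spatial.transform import Rotation as R
S=snapshot("scene");T=snapshot("top");pickle.dump((S,T),open("d4.pkl","wb"))
s=sensors.sense();print(s['tcp_pos'],s['clock'],s['ft_force'],s['gripper_width']);M=R.from_rotvec(s['tool_rot']).as_matrix();print(np.arctan2(M[1,1],M[0,1]))
cr=lambda p,c:cv2.resize(p["frame"][c[1]:c[1]+60,c[0]:c[0]+66],None,fx=6,fy=6,interpolation=cv2.INTER_CUBIC)
cv2.imwrite("pics/d4.png",np.hstack([cr(S,(205,170)),cr(T,(250,115))]))
E
```

```text
[635.16468281  10.63038085 152.7545327 ] 25.6 [ 0.03292251  0.79918138 -0.99605129] 42.974716360079576
-0.02149867033134994
```

View pics/d4.png

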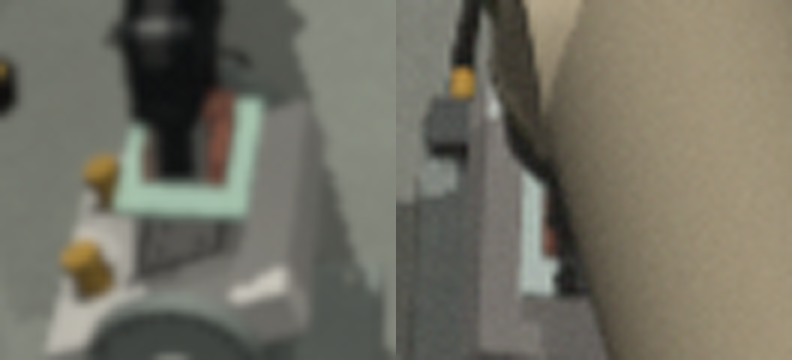

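Call:
step_arm:
  motion:
    - [0.05,0,-1,0]
    - [0,0,-0.7,0]
    - [0,0,0,0]

```text
clock: 25.9
tcp_pos: [634.6, 10.0, 133.5]
tool_rot: [-2.244, -2.196, 0.003]
ft_force: [0.5, -0.6, -1.1]
gripper_width: 42.9
grasp_force: 36.0
```

Call:
step_arm:
  motion:
    - [0,0,-0.2,0]
    - [0,0,-0.2,0]
    - [0,0,0,0]

```text
clock: 26.2
tcp_pos: [635.7, 10.1, 132.1]
tool_rot: [2.245, 2.196, 0.001]
ft_force: [-1.2, -1.4, 2.8]
gripper_width: 42.5
grasp_force: 36.4
```

Call:
step_arm:
  motion:
    - [0,0,-0.15,0]
    - [0,0,0,0]

```text
clock: 26.4
tcp_pos: [635.9, 9.7, 131.2]
tool_rot: [2.245, 2.195, 0.001]
ft_force: [-4.1, -1.7, 7.9]
gripper_width: 43.0
grasp_force: 37.2
```

Call:
step_arm:
  motion:
    - [0,0,-0.1,0]
    - [0,0,0,0]

```text
clock: 26.6
tcp_pos: [636.0, 9.4, 130.6]
tool_rot: [2.245, 2.195, 0.001]
ft_force: [-5.3, -2.8, 11.4]
gripper_width: 43.2
grasp_force: 37.6
```

Call:
step_arm:
  motion:
    - [0,0,-0.1,0]
    - [0,0,0,0]

```text
clock: 26.8
tcp_pos: [636.1, 9.0, 129.7]
tool_rot: [2.245, 2.194, 0.001]
ft_force: [-4.9, -3.6, 11.1]
gripper_width: 42.9
grasp_force: 38.0
```

Call:
step_arm:
  motion:
    - [0,0,-0.1,0]
    - [0,0,0,0]

```text
clock: 27.0
tcp_pos: [636.0, 8.6, 128.7]
tool_rot: [2.245, 2.193, 0.0]
ft_force: [-5.7, -4.2, 11.3]
gripper_width: 43.1
grasp_force: 38.3
```

Call:
step_arm:
  motion:
    - [0,0,-0.1,0]
    - [0,0,0,0]
  squeeze: 25

```text
clock: 27.2
tcp_pos: [636.0, 8.3, 127.8]
tool_rot: [2.246, 2.193, -0.0]
ft_force: [-6.9, -5.2, 12.0]
gripper_width: 42.9
grasp_force: 38.7
```

Call:
step_arm:
  motion:
    - [0,0,-0.1,0]
    - [0,0,-0.1,0]
    - [0,0,0,0]

```text
clock: 27.5
tcp_pos: [636.0, 7.8, 125.7]
tool_rot: [2.246, 2.192, -0.001]
ft_force: [-6.1, -5.8, 12.7]
gripper_width: 43.4
grasp_force: 39.4
```

Call:
step_arm:
  motion:
    - [0,0,-0.1,0]
    - [0,0,-0.1,0]
    - [0,0,0,0]

```text
clock: 27.8
tcp_pos: [636.0, 7.4, 123.6]
tool_rot: [2.246, 2.192, -0.002]
ft_force: [-4.9, -7.1, 11.8]
gripper_width: 43.1
grasp_force: 40.3
```

Call:
step_arm:
  motion:
    - [0,-0.05,-0.1,0]
    - [0,-0.05,-0.1,0]
    - [0,0,0,0]

```text
clock: 28.1
tcp_pos: [636.1, 7.0, 121.7]
tool_rot: [2.246, 2.192, -0.001]
ft_force: [-5.4, -5.8, 11.8]
gripper_width: 43.0
grasp_force: 40.9
```

Call:
step_arm:
  motion:
    - [0,-0.1,-0.1,0]
    - [0,0,0,0]

```text
clock: 28.3
tcp_pos: [636.2, 6.7, 120.8]
tool_rot: [2.245, 2.193, 0.001]
ft_force: [-4.5, -4.8, 11.5]
gripper_width: 42.9
grasp_force: 41.1
```

Call:
step_arm:
  motion:
    - [0,-0.1,-0.1,0]
    - [0,0,0,0]

```text
clock: 28.5
tcp_pos: [636.4, 6.3, 119.9]
tool_rot: [2.245, 2.194, 0.002]
ft_force: [-4.0, -3.3, 11.6]
gripper_width: 43.1
grasp_force: 41.4
```

Call:
step_arm:
  motion:
    - [0,-0.1,-0.1,0]
    - [0,0,0,0]

```text
clock: 28.7
tcp_pos: [636.5, 5.8, 118.9]
tool_rot: [2.245, 2.194, 0.003]
ft_force: [-3.1, -1.3, 11.4]
gripper_width: 43.0
grasp_force: 41.5
```

Call:
step_arm:
  motion:
    - [0,-0.1,-0.06,0]
    - [0,0,0,0]

```text
clock: 28.9
tcp_pos: [636.8, 5.5, 118.7]
tool_rot: [2.244, 2.195, 0.005]
ft_force: [-3.8, -0.4, 12.0]
gripper_width: 43.2
grasp_force: 41.6
```

Call:
step_arm:
  motion:
    - [0,-0.1,-0.04,0]
    - [0,0,0,0]

```text
clock: 29.1
tcp_pos: [637.1, 4.9, 118.4]
tool_rot: [2.244, 2.195, 0.006]
ft_force: [-2.2, 0.5, 11.9]
gripper_width: 43.1
grasp_force: 41.6
```

Call:
step_arm:
  motion:
    - [0,-0.1,-0.04,0]
    - [0,0,0,0]

```text
clock: 29.3
tcp_pos: [637.3, 3.9, 118.0]
tool_rot: [2.243, 2.195, 0.006]
ft_force: [-1.1, 0.3, 12.0]
gripper_width: 43.4
grasp_force: 41.5
```

Call:
step_arm:
  motion:
    - [0,-0.1,-0.04,0]
    - [0,0,0,0]

```text
clock: 29.5
tcp_pos: [637.4, 2.8, 117.6]
tool_rot: [2.243, 2.195, 0.007]
ft_force: [-0.8, 1.1, 11.3]
gripper_width: 43.0
grasp_force: 41.5
```

Call:
step_arm:
  motion:
    - [-0.1,-0.1,-0.04,0]
    - [0,0,0,0]

```text
clock: 29.7
tcp_pos: [636.4, 1.3, 117.0]
tool_rot: [2.244, 2.194, 0.006]
ft_force: [-0.2, -1.3, 9.1]
gripper_width: 43.0
grasp_force: 41.3
```

Call:
step_arm:
  motion:
    - [-0.05,-0.1,-0.04,0]
    - [0,0,0,0]

```text
clock: 29.9
tcp_pos: [636.0, 0.4, 116.7]
tool_rot: [2.244, 2.194, 0.006]
ft_force: [0.7, -1.0, 10.2]
gripper_width: 42.8
grasp_force: 41.3
```

Call:
step_arm:
  motion:
    - [0,-0.1,-0.04,0]
    - [0,0,0,0]

```text
clock: 30.1
tcp_pos: [636.0, 0.3, 116.6]
tool_rot: [2.243, 2.195, 0.008]
ft_force: [-0.5, 1.5, 10.7]
gripper_width: 42.6
grasp_force: 41.6
```

Call:
step_arm:
  motion:
    - [0,-0.1,-0.02,0]
    - [0,0,0,0]

```text
clock: 30.3
tcp_pos: [636.0, 0.2, 116.5]
tool_rot: [2.243, 2.197, 0.009]
ft_force: [-0.0, 3.0, 11.9]
gripper_width: 43.0
grasp_force: 41.6
```

Call:
step_arm:
  motion:
    - [0,-0.1,-0.02,0]
    - [0,0,0,0]

```text
clock: 30.5
tcp_pos: [636.1, 0.1, 116.5]
tool_rot: [2.242, 2.198, 0.01]
ft_force: [-0.5, 4.5, 12.5]
gripper_width: 43.2
grasp_force: 41.7
```

```bash
python3 - <<'E'
from h import *
from scipy.spatial.transform import Rotation as R
S=snapshot("scene")
s=sensors.sense();print(s['tcp_pos'],s['clock'],s['ft_force'],s['moment']);M=R.from_rotvec(s['tool_rot']).as_matrix();print(np.arctan2(M[1,1],M[0,1]),M[:,2])
o=np.array((205,175));k=8
a=cv2.resize(S["frame"][175:235,205:255],None,fx=k,fy=k,interpolation=cv2.INTER_CUBIC);a=np.clip(a*1.4,0,255).astype(np.uint8);b=a.copy()
ps,t=1.549,.381;X=np.array([np.cos(t)*np.cos(ps),np.cos(t)*np.sin(ps),np.sin(t)]);Y=np.array([-np.sin(ps),np.cos(ps),0]);n=np.cross(X,Y);c=np.array([635.9,7.33,104.88])
for z,u,v in((3,26,38),(19,17,22)):
    P=[c+n*z+i*u*X+j*v*Y for i,j in((1,1),(1,-1),(-1,-1),(-1,1))]
    cv2.polylines(b,[np.int32(np.round((proj(S,P)-o)*k+3.5))],True,(0,0,255),1)
cv2.imwrite("pics/d5.png",np.hstack([a,b]))
E
```

```text
[6.36073789e+02 6.68942514e-02 1.16514477e+02] 30.55 [-0.89894076  4.65551931 12.32161811] [ 1.28972811  0.24703426 -0.01426076]
-0.019993332301514448 [ 0.00592626  0.0030621  -0.99997775]
```

View pics/d5.png

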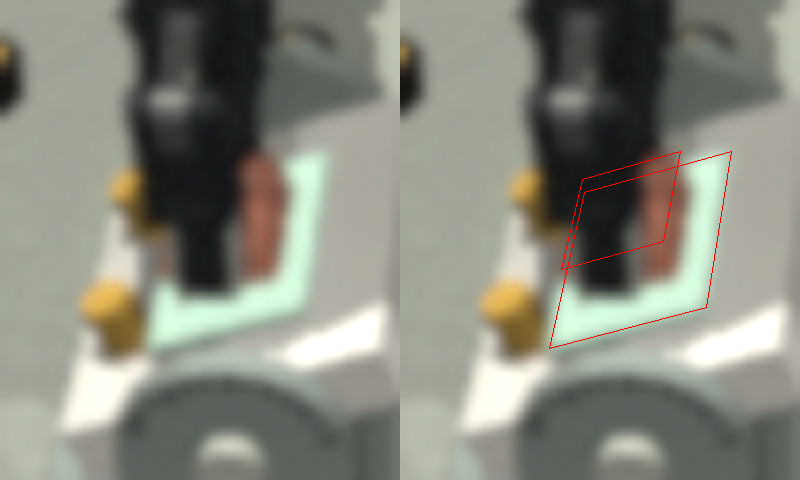

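Call:
step_arm:
  motion:
    - [0,0,-0.05,0]
    - [0,0,-0.05,0]
    - [0,0,0,0]

```text
clock: 30.85
tcp_pos: [636.1, 0.1, 116.3]
tool_rot: [2.242, 2.197, 0.01]
ft_force: [-4.8, 4.1, 18.8]
gripper_width: 43.1
grasp_force: 42.3
```

Call:
step_arm:
  motion:
    - [0,0,0.05,0]
    - [0,0,0.04,0]
    - [0,0,0,0]
    - [0,0,0,0]

```text
clock: 31.25
tcp_pos: [636.1, 0.1, 116.5]
tool_rot: [2.242, 2.198, 0.01]
ft_force: [-0.8, 5.2, 13.0]
gripper_width: 42.9
grasp_force: 41.6
```

Call:
step_arm:
  motion:
    - [0,0,0,0]
    - [0,0,0,0]
    - [0,0,0,0]
    - [0,0,0,0]
    - [0,0,0,0]

```text
clock: 31.75
tcp_pos: [636.1, 0.1, 116.5]
tool_rot: [2.242, 2.198, 0.01]
ft_force: [-1.4, 5.3, 13.1]
gripper_width: 43.1
grasp_force: 41.7
```

```bash
python3 -c "
from h import *
s=sensors.sense();print(s['ft_force'],s['moment'],s['clock'])
print(ctrl.hand_in())"
```

```text
[-1.43749516  5.25997981 13.14646446] [ 1.37549784  0.25988401 -0.03077426] 31.75
the job is handed in; nothing more can be done
None
```

I handed the job in at 31.75 s: both pins are seated in their bores and released, and the pink blank lies flush on the sloped face against the pins, still gripped and pressed with about 11 N (one brief check press reached about 17 N). I confirmed contact with both pins only from the force readings, not in a picture.

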